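Balance a ballasted beam on a narrow ridge and prove it

ROBOT

A 6-joint arm with a two-finger parallel gripper is mounted at the origin on the work surface. World frame = base frame: x ahead of the robot, y to its left, z up, the work surface at z = 0. Lengths are in m, angles in rad, forces in N, time in s.
With the tool pointing down it reaches from about 0.25 to 0.775 m from the base axis. Payload 4 kg.
Tool frame: the origin (TCP) lies at the very end of the fingers, on their centre line; the grasp point (between the pads) lies 19 mm behind it; z points along the fingers, y is the direction in which the jaws open and shut (so a half turn about z gives the same grasp; the last joint's range is limited). The gripper opens to 94 mm and grips with 3 to 60 N. Pads are 16 mm wide; open, the fingers measure 119 mm over their backs; the gripper's body (75 mm by 177 mm) begins 78 mm behind the grasp point.
Start: joints at [-1.451, 0.087, 1.371, -0, 1.684, -0.103], TCP at [0.122, -0.536, 0.206] pointing down, gripper open.
Joint ranges: [-3.1, 3.1], [-0.76, 2.03], [0.27, 2.55], [-1.08, 4.22], [0.17, 2.65], [-2.57, 2.57]. Speed limits (rad/s): [2.79, 2.79, 3.14, 3.14, 3.14, 3.14].

INTERFACE

Orientations are given as [roll, pitch, yaw] about the fixed x, y, z axes, in that order (R = Rz(yaw) Ry(pitch) Rx(roll)).
In Python, from bench import robot, snapshot, calibration gives the robot as it stands. The module is installed in compiled form; this text tells all that it offers.
- The arm moves only by the tool servo_tool, never from a script. Its argument "series" is text: rows parted by semicolons, each of 5 numbers parted by spaces: the closure, from -1 (fully open) to 1 (shut), then the shift along the tool's x, y, z in cm, then the turn about the tool's z in rad. A call has 1 to 20 rows; each row is the pose to reach, as a shift and turn from the pose commanded when the call began, along the tool's axes at that moment; what a row does not reach only later rows make up. A row lasts 1/12 s, in which the tool goes at most 41.7 mm and 7.16 degrees, less where a joint would pass 70% of its speed; a pose out of reach is approached as far as the arm can. A call with a gripper value outside its range is refused whole. The fingers move at their own pace and stop on an object; the grip force is fixed at half the most. Time passes only in rows, so rows that repeat a pose let the fingers close. It gives the time, the measured TCP pose, the force and the opening at its end, in the units of the state.
- robot.get_obs(): the state, without advancing time (a new reading comes with each control period).
- snapshot(name): name is "scene" or "top" or "wrist"; returns (picture, depth): 400x640x3 uint8, red, green, blue; 400x640 float32, m along the optical axis (not along the pixel's ray), 0 where there is no reading.
- calibration(name): a dict with "fx", "fy", "cx", "cy" (pixels), "rvec" (rotation vector, rad) and "tvec" (3), from world to camera coordinates, as OpenCV has them; the wrist camera has in their place "tool_from_camera" (4x4, takes a point from camera to tool coordinates, whose origin is the TCP and whose axes are the flange's). Camera axes: x right, y down, z forward; pixel columns grow to the right and rows downward; lengths in m; the calibration is good to about 2 mm. A picture is of the moment at which its call begins: read the wrist's pose just before it. calibration takes no time and is no camera call.
- robot.close_job(): hands the job in, once; it reports no verdict.
The state is a dict: "time": time; "joint_positions": joint angles; "qvel": joint speeds; "joint_torque": joint torques, N m; "tool_pos": TCP position; "ee_rot": TCP orientation; "wrist_force": force on the tool from outside, world axes, zero at the start; "wrist_torque": the same for the moment, N m; "width": finger opening in m.
Only numpy, scipy, OpenCV 4.12 (cv2) and the standard library are available. Lean on these libraries where they do the work, as an engineer would, in place of code of your own. Each camera call takes 0.05 s, during which the arm holds its last target. There are 200 camera calls.

TASK

The hollow beam hangs down on one post of the balancing stand: slide it lengthwise over the ridge in the middle until, let go, it lies level and square across the ridge alone, clear of both posts. Then test the balance: press the fork end down until the beam touches its post and let go so that it comes back level by itself, then do the same at the hub end, and leave it balanced. Do not let the beam drop off the stand, and do not disturb the other things on the bench.

Things in the scene. Friction and masses are not known exactly. Their poses are not given: they have to be found in the camera images.
- stand: Balancing stand of dark steel, fixed to the bench: base plate 250 x 100 x 14 mm, origin at the centre of its underside on the bench; x runs along the beam's direction (from the fork-end post to the hub-end post), y along the ridge, z up.
- ridge_top (a point): Centre of the flat top of the ridge, 90 mm above the bench, axes as the stand's. The ridge is an upright steel bar whose flat top is 12 mm wide along the stand's x and 74 mm long along y.
- ridge: The ridge itself (origin and axes as the stand's).
- catch_hub: Catch post at stand x = +95 mm (origin and axes as the stand's): top 10 mm along x, 64 mm along y, 86 mm above the bench, so 4 mm lower than the ridge. The beam's hub end is on this side; at the start the beam hangs down onto this post.
- catch_fork: Catch post at stand x = -95 mm, otherwise the same; the beam's fork end is on this side.
- beam: The loose beam, 0.6 to 0.75 kg; origin at the centre of its underside, axes as beam_mid. Unseen ballast fixed inside puts its centre of mass up to 25 mm either side of the centre along x, different each time; at the start 30 to 90 mm beyond the ridge on the hub side. It balances while that lies over the ridge top. A finger against its end face holds it by friction and hides the tilt: back off to see it.
- beam_mid (a point): Centre of the aluminium beam, 12 mm above its underside: 280 mm long (x), 40 wide (y), 24 thick (z). At the -x end a fork: slot 14 mm wide, 25 deep between two prongs; the +x end is a plain flat face. On top, 112 mm from the centre towards +x, a round steel hub 30 mm across, 10 high; the rest of the top is flat. Hanging on a post it slopes by about 0.04 rad.
- wrench: Spanner lying on the bench, bystander.
- square: Try square lying on the bench, 100 mm, bystander.
- vblock: Small steel V-block 50 x 40 x 40 mm on the bench, bystander.
- screwdriver: Screwdriver lying on the bench, bystander.
- oil: Small white oil bottle, 110 mm tall, bystander.
- hub_blank: Turned brass flange, 60 mm across and 30 mm high, bystander.

How it is judged:
By the outcome, as a careful person would: the job done as asked, in the order asked, and still so for the second after the job is handed in, with the robot touching nothing.
It also fails if it takes over 70 s, if anything falls off the work surface, if the arm or the gripper's body presses on something with over 40 N, if the wrist force passes 120 N, or if a joint passes its speed limit or range.

## Working session

There is one attempt and no reset: what is moved stays moved. The work goes in short steps, Python scripts to look and compute and a tool call to move; the robot and the scene stay as the last step left them, time stands still between calls to the robot, and variables do not carry over. Pictures are saved under pics/ and viewed, about 8 in all and at most 12, crops included, and the job is handed in when it is done.

Besides the shell and the picture viewer there is one more tool, called after "Emit:" as name(argument=value, ...), one argument or row to a line, values as JSON. servo_tool: Moves the arm, as the interface text tells. Its arguments: {"type":"object","properties":{"series":{"type":"string"}},"required":["series"]}

```bash
mkdir -p pics; cat > h.py <<'E'
from bench import robot, snapshot, calibration
import numpy as np, cv2
def cloud(name):
    im,d=snapshot(name); c=calibration(name)
    R=cv2.Rodrigues(np.array(c["rvec"],float))[0]; t=np.array(c["tvec"],float).ravel()
    v,u=np.mgrid[0:400,0:640]
    P=np.stack([(u-c["cx"])/c["fx"]*d,(v-c["cy"])/c["fy"]*d,d],-1)
    W=(P-t)@R
    W[d==0]=np.nan
    return im,d,W
def save(im,n): cv2.imwrite("pics/"+n,cv2.cvtColor(im,cv2.COLOR_RGB2BGR))
E
python3 - <<'E'
from h import *
o=robot.get_obs(); print(o)
a,_,W=cloud("scene"); save(a,"s0.png")
b,d,W=cloud("top"); save(b,"t0.png")
np.save("Wt.npy",W)
for n in("scene","top"):print(calibration(n))
E
```

```text
{'time': 0.0, 'joint_positions': array([-1.45109919e+00,  8.79274105e-02,  1.37221733e+00,  1.83460486e-07,
        1.68363369e+00, -1.03105625e-01]), 'qvel': array([ 0.00176373,  0.00011462,  0.00126623,  0.00038125,  0.00056849,
       -0.00240085]), 'joint_torque': array([-8.65540969e-04, -3.40181351e+01, -3.02428401e+01,  7.16228387e-02,
        3.30705440e-02, -1.61368580e-04]), 'tool_pos': array([ 0.12145651, -0.53585627,  0.20433802]), 'ee_rot': array([-3.13941850e+00, -2.25147853e-04,  2.22802534e-01]), 'wrist_force': array([-0.11809927, -1.12221136,  0.63291882]), 'wrist_torque': array([-0.00655176,  0.00958553, -0.02064137]), 'width': 0.09394445852850145}
{'fx': 361.19937045010386, 'fy': 361.19937045010386, 'cx': 322.291279400107, 'cy': 202.2583856294223, 'rvec': array([ 2.26087895,  0.61252272, -0.26677443]), 'tvec': array([-0.47876256, -0.11104788,  1.21682311])}
{'fx': 374.1883473033065, 'fy': 374.1883473033065, 'cx': 319.1305836187017, 'cy': 198.14104144330048, 'rvec': array([ 2.17288858, -2.17103183,  0.10770817]), 'tvec': array([0.01430109, 0.55812767, 1.01841864])}
```

View pics/s0.png

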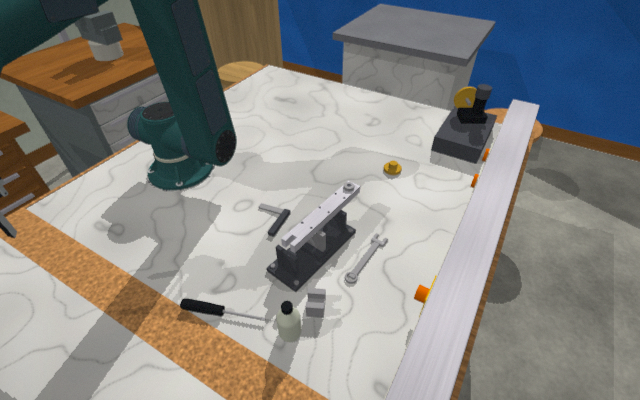

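View pics/t0.png

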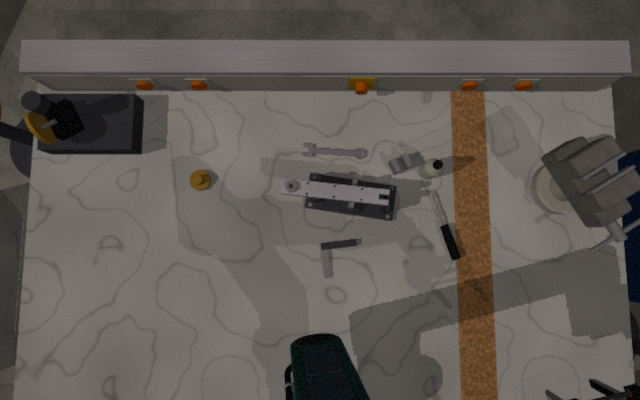

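The scene view shows the beam with its hub end at (349,187) and its fork at (287,243). In the top view, the hub is at (292,186) and the fork at (390,197). The oil bottle, V-block and spanner lie on the far side, and the square is on the near side.

```bash
cat > m.py <<'E'
from h import *
def rect(pts):
    r=cv2.minAreaRect(pts.astype(np.float32)*1000); return r
def pca(p):
    c=p.mean(0); u,s,v=np.linalg.svd(p-c,full_matrices=False); return c,v
def beam(W,im):
    z=W[...,2]; m=(z>.09)&(z<.135)&(W[...,0]>.3)&(W[...,0]<.75)&(np.abs(W[...,1]-.0)<.3)&(im.min(-1)>70)
    n,l,s,c=cv2.connectedComponentsWithStats(m.astype(np.uint8))
    k=[i for i in range(1,n) if s[i,4]>200]
    for i in k: print('comp',s[i],c[i])
    k=max(k,key=lambda i:s[i,4]); return l==k
E
python3 - <<'E'
from m import *
for n in("top","scene"):
    im,d,W=cloud(n); m=beam(W,im); p=W[m]
    print(n,rect(p[:,:2])); 
    A=np.c_[p[:,:2],np.ones(len(p))]; s,*_=np.linalg.lstsq(A,p[:,2],rcond=None); print('plane',s,'zrange',p[:,2].min(),p[:,2].max())
    z=W[...,2]
    c=p.mean(0); near=np.hypot(W[...,0]-c[0],W[...,1]-c[1])<.2
    b=near&(z>.009)&(z<.019)&(im.max(-1)<110); q=W[b]; print('base',b.sum(),rect(q[:,:2]))
    for lo,hi in((.08,.095),(.01,.02)): 
        q=W[near&(z>lo)&(z<hi)&(im.max(-1)<90)]; print(lo,len(q), rect(q[:,:2]) if len(q)>5 else '')
    ben=W[near&(abs(z)<.008)]; print('bench z',ben[:,2].mean())
    y0=slice(110,260); x0=slice(230,480)
    if n=="scene": y0=slice(160,350); x0=slice(170,420)
    save(cv2.resize(im[y0,x0],None,fx=3,fy=3,interpolation=cv2.INTER_CUBIC),n+"c.png")
E
```

```text
comp [ 280  178  110   29 1627] [333.47940996 191.38229871]
top ((563.1067504882812, -23.251953125), (279.345703125, 55.86353302001953), 84.95758056640625)
plane [ 0.02698347 -0.03604703  0.09712427] zrange 0.0902471509788999 0.12270129564560246
base 1791 ((545.3646850585938, -74.98564147949219), (348.6753845214844, 259.6651916503906), 1.412157654762268)
0.08 163 ((565.279296875, -68.19319152832031), (213.3851776123047, 74.09898376464844), 80.6964340209961)
0.01 1642 ((552.1761474609375, -74.81773376464844), (334.6011657714844, 259.6651916503906), 1.412157654762268)
bench z 0.001046686607957393
comp [ 281  181   80   72 1634] [319.28396573 216.86658507]
scene ((573.8924560546875, -22.13287353515625), (283.75433349609375, 43.257625579833984), 83.18397521972656)
plane [-0.19700672  0.01000398  0.22327315] zrange 0.0900475381836097 0.11970385693539748
base 1687 ((541.925048828125, -92.06266784667969), (220.73989868164062, 257.94073486328125), 6.973501682281494)
0.08 180 ((574.632080078125, -74.67462158203125), (201.54942321777344, 63.42976379394531), 78.58724212646484)
0.01 1619 ((516.3795166015625, -65.95997619628906), (250.05197143554688, 208.58140563964844), 81.1468505859375)
bench z -0.00017770043108624616
```

View pics/topc.png

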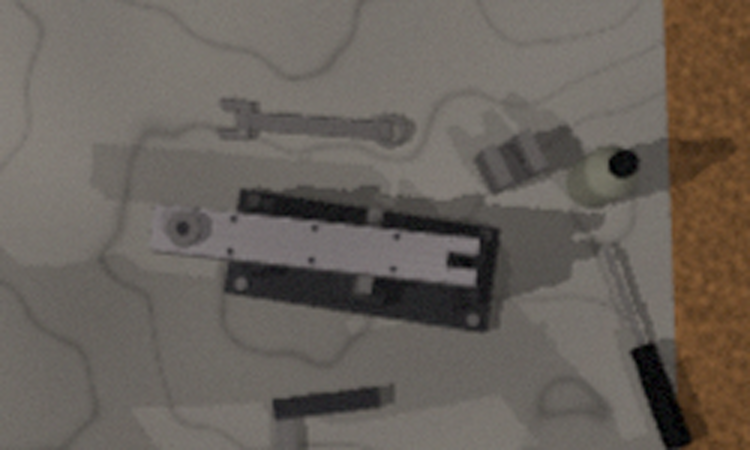

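Emit:
servo_tool(
  series="-1 3 -2 -1 -0.07;-1 6 -4 -2 -0.14;-1 9 -6 -3 -0.21;-1 12 -9 -4 -0.28;-1 15 -11 -5 -0.35;-1 18 -13 -6 -0.42;-1 21 -15 -6 -0.49;-1 24 -17 -6 -0.56;-1 27 -19 -6 -0.63;-1 30 -21 -6 -0.7;-1 33 -23.5 -6 -0.77;-1 36 -25.5 -6 -0.84;-1 39 -28 -6 -0.91;-1 42 -30 -6 -0.98;-1 45 -32 -6 -1.05;-1 48 -34 -6 -1.12;-1 51 -36 -6 -1.18;-1 53 -37.8 -6 -1.2;-1 53 -37.8 -6 -1.2;-1 53 -37.8 -6 -1.2",
)

```text
time: 1.87
tool_pos: [0.5551, -0.0496, 0.2646]
ee_rot: [-3.14, 0.0, 1.425]
wrist_force: [0.1, 0.1, -0.1]
width: 0.0944
```

```bash
cat >> h.py <<'E'
from scipy.spatial.transform import Rotation as Ro
def wcloud():
    o=robot.get_obs(); im,d=snapshot("wrist"); c=calibration("wrist")
    R=Ro.from_euler("xyz",o["ee_rot"]).as_matrix(); T=np.array(c["tool_from_camera"])
    Rc=R@T[:3,:3]; tc=R@T[:3,3]+o["tool_pos"]
    v,u=np.mgrid[0:400,0:640]
    ray=np.stack([(u-c["cx"])/c["fx"],(v-c["cy"])/c["fy"],np.ones_like(d)],-1)@Rc.T
    W=ray*d[...,None]+tc; W[d==0]=np.nan
    return o,im,d,W,ray,tc
E
python3 - <<'E'
from h import *
o,im,d,W,ray,tc=wcloud(); print(o["time"],o["tool_pos"],o["ee_rot"],o["wrist_force"],tc); print(calibration("wrist"))
save(im,"w1.png"); np.savez("w1",im=im,d=d,W=W,ray=ray,tc=tc)
E
```

```text
1.8667 [ 0.5551413  -0.04957946  0.26458112] [-3.13983052e+00  4.12675842e-04  1.42514894e+00] [ 0.1330508   0.08469626 -0.05064406] [0.56761291 0.03078013 0.44356662]
{'fx': 284.0663610495833, 'fy': 284.0663610495833, 'cx': 318.72006017804387, 'cy': 199.0903949563763, 'tool_from_camera': array([[ 1.11703575e-03, -9.60349881e-01, -2.78795370e-01,
         8.12449268e-02],
       [ 9.99999334e-01,  9.92113961e-04,  5.89172199e-04,
         3.61280901e-04],
       [-2.89214672e-04, -2.78795843e-01,  9.60350350e-01,
        -1.79019961e-01],
       [ 0.00000000e+00,  0.00000000e+00,  0.00000000e+00,
         1.00000000e+00]])}
```

View pics/w1.png

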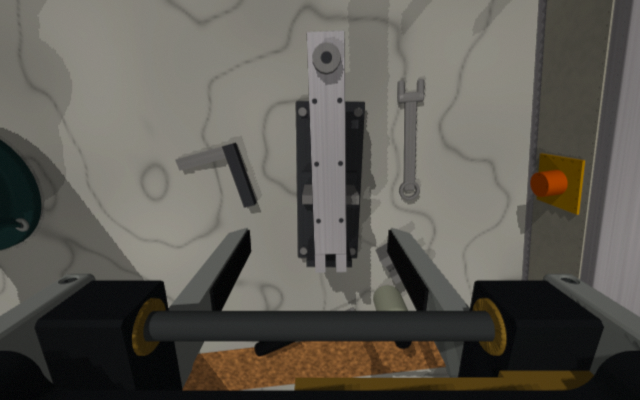

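The wrist view shows the beam from (326,32) to the prongs at (330,270). The ridge ends are at (308,194) and (352,194), and the base plate spans columns 297–365.

```bash
cat > geo.py <<'E'
from h import *
def onplane(ray,tc,u,v,z):
    r=np.array([cv2.remap(ray[...,k].astype(np.float32),np.float32([[u]]),np.float32([[v]]),cv2.INTER_LINEAR)[0,0] for k in range(3)])
    return (tc+r*(z-tc[2])/r[2])
def edges_in_row(g,v,u0,u1,bright=True,th=None):
    s=g[v,u0:u1].astype(float); th=(s.max()+s.min())/2 if th is None else th
    m=(s>th) if bright else (s<th); i=np.flatnonzero(m); return u0+i[0]-.5,u0+i[-1]+.5
E
python3 - <<'E'
from geo import *
D=np.load("w1.npz"); im,d,W,ray,tc=[D[k] for k in("im","d","W","ray","tc")]
for v in (45,75,90,110,140,194,230,250,255,262): print(v,im[v,290:372:2].mean(-1).astype(int).tolist())
for u in (317,318,340):print(u,[ (v,int(im[v,u].mean()),round(float(W[v,u,2]),4)) for v in list(range(28,37))+list(range(264,276))])
for v in range(36,272,12): print(v, np.round(W[v,[312,320,330,338]].ravel(),4).tolist())
E
```

```text
45 [119, 122, 124, 124, 125, 123, 125, 125, 126, 143, 144, 141, 144, 139, 119, 102, 98, 101, 101, 102, 101, 99, 107, 121, 125, 126, 124, 105, 127, 117, 111, 111, 111, 111, 111, 111, 110, 111, 111, 109, 112]
75 [128, 128, 128, 127, 127, 128, 127, 129, 129, 134, 141, 140, 138, 137, 98, 94, 95, 89, 87, 93, 95, 94, 93, 93, 94, 96, 129, 108, 110, 112, 111, 111, 111, 111, 111, 111, 111, 113, 111, 111, 113]
90 [130, 131, 130, 130, 129, 129, 128, 127, 128, 115, 140, 142, 138, 140, 141, 138, 141, 136, 133, 137, 140, 137, 134, 136, 139, 139, 135, 109, 111, 111, 112, 113, 112, 112, 112, 112, 111, 111, 112, 111, 113]
110 [131, 131, 128, 56, 71, 96, 98, 96, 64, 44, 127, 140, 135, 137, 138, 137, 135, 135, 130, 135, 136, 136, 133, 135, 137, 136, 135, 112, 36, 33, 32, 32, 43, 53, 56, 55, 45, 46, 95, 115, 115]
140 [132, 132, 132, 76, 40, 41, 41, 40, 39, 40, 68, 135, 136, 130, 133, 136, 132, 133, 130, 132, 132, 132, 130, 132, 133, 134, 130, 117, 28, 21, 21, 21, 22, 20, 22, 21, 29, 72, 73, 74, 88]
194 [112, 107, 105, 83, 41, 39, 61, 74, 72, 73, 72, 87, 131, 131, 128, 133, 132, 127, 132, 129, 131, 128, 
[... 3389 characters left out ...]
42, 0.1134, 0.5561, -0.0555, 0.1137, 0.568, -0.0575, 0.1126, 0.5775, -0.0586, 0.1136]
204 [0.5373, -0.0993, 0.0138, 0.554, -0.0704, 0.1136, 0.566, -0.0721, 0.1138, 0.5756, -0.0734, 0.1142]
216 [0.5344, -0.1187, 0.0151, 0.5517, -0.0858, 0.1134, 0.5639, -0.0871, 0.1149, 0.5737, -0.089, 0.1135]
228 [0.5313, -0.1387, 0.0159, 0.5496, -0.1004, 0.1162, 0.5618, -0.1027, 0.1149, 0.5717, -0.1043, 0.1146]
240 [0.5284, -0.1586, 0.0182, 0.5473, -0.1164, 0.1162, 0.5597, -0.1179, 0.1168, 0.5696, -0.1202, 0.115]
252 [0.5293, -0.1593, 0.0597, nan, nan, nan, 0.5575, -0.1351, 0.1151, 0.5676, -0.1357, 0.1168]
264 [0.5291, -0.1645, 0.0862, 0.5426, -0.1493, 0.1166, 0.5541, -0.1681, 0.0862, 0.5654, -0.152, 0.1178]
```

```bash
python3 - <<'E'
from geo import *
D=np.load("w1.npz"); im,d,W,ray,tc=[D[k] for k in("im","d","W","ray","tc")]
z=W[...,2]; g=im.mean(-1)
def tb(m): 
    n,l,s,c=cv2.connectedComponentsWithStats(m.astype(np.uint8))
    for i in range(1,n):
        if s[i,4]>12:
            p=W[l==i]; print(s[i].tolist(),p.mean(0).round(4),p.min(0).round(4),p.max(0).round(4),cv2.minAreaRect((p[:,:2]*1000).astype(np.float32)))
roi=np.zeros_like(g,bool); roi[90:290,285:375]=1
tb(roi&(z>.08)&(z<.097)&(g<110))
# bolts in base (bright) & base left edge
def L(us,vs,zz):
    p=np.array([onplane(ray,tc,u,v,zz) for u,v in zip(us,vs)]); return p
vs=np.arange(115,245,5); us=[]
for v in vs:
    s=g[v,285:308]; k=np.argmin(np.diff(s)); th=(s[:8].mean()+45)/2
    k=np.flatnonzero(s<th)[0]; us.append(285+k-1+(s[k-1]-th)/(s[k-1]-s[k]))
p=L(us,vs,.014); f=np.polyfit(p[:,1],p[:,0],1); print('base left: x=%.4f*y+%.4f'%tuple(f), np.abs(np.polyval(f,p[:,1])-p[:,0]).max())
# beam left/right edges (top plane z interpolated)
for side in(0,1):
    P=[]
    for v in range(40,262,6):
        r=range(300,335) if side==0 else range(330,360)
        m=[u for u in r if z[v,u]>.1]; u=(m[0]-.5) if side==0 else (m[-1]+.5)
        zz=np.nanmedian(z[v,m]) ; P.append(onplane(ray,tc,u,v,zz if not 45<v<75 else .107))
    P=np.array(P); f=np.polyfit(P[:,1],P[:,0],1); print('beam side',side,f,np.abs(np.polyval(f,P[:,1])-P[:,0]).max())
m=(z>.1)&(z<.125)&(np.mgrid[0:400,0:640][1]>300)&(np.mgrid[0:400,0:640][1]<360)&(np.mgrid[0:400,0:640][0]<280); p=W[m]; print(cv2.minAreaRect((p[:,:2]*1000).astype(np.float32)))
q=m&(g>125); A=np.c_[W[q][:,:2],np.ones(q.sum())]; print(np.linalg.lstsq(A,W[q][:,2],rcond=None)[0])
E
```

```text
[306, 120, 4, 8, 32] [0.5524 0.0247 0.0858] [0.55   0.0204 0.0843] [0.5548 0.029  0.0869] ((552.3976440429688, 24.692623138427734), (8.293057441711426, 3.700024127960205), 81.11807250976562)
[345, 120, 13, 9, 117] [0.6047 0.0165 0.0858] [0.597  0.0108 0.0843] [0.6125 0.0223 0.0879] ((604.7700805664062, 16.467124938964844), (9.494096755981445, 15.151832580566406), 81.73145294189453)
[302, 193, 11, 11, 116] [ 0.5373 -0.0677  0.0889] [ 0.5299 -0.0748  0.08  ] [ 0.5445 -0.0621  0.0918] ((537.1290893554688, -68.4727783203125), (11.81019115447998, 13.437965393066406), 82.3211441040039)
[346, 194, 13, 11, 143] [ 0.595  -0.0772  0.0892] [ 0.5864 -0.0847  0.0819] [ 0.6042 -0.0708  0.0917] ((595.1748046875, -77.8316421508789), (12.450514793395996, 16.495832443237305), 81.50271606445312)
[306, 259, 9, 8, 71] [ 0.5267 -0.1624  0.0851] [ 0.5202 -0.1681  0.0808] [ 0.5328 -0.158   0.0871] ((526.503173828125, -162.8753662109375), (9.651006698608398, 11.67907428741455), 83.71703338623047)
[325, 259, 11, 8, 80] [ 0.554  -0.1665  0.0852] [ 0.5467 -0.1726  0.0805] [ 0.5609 -0.1618  0.087 ] ((554.2903442382812, -167.19517517089844), (9.675419807434082, 14.195704460144043), 81.10884094238281)
[346, 258, 6, 10, 54] [ 0.5801 -0.1709  0.0849] [ 0.5758 -0.1773  0.08  ] [ 0.5844 -0.1662  0.087 ] ((580.095703125, -171.65667724609375), (11.613144874572754, 7.517091751098633), 83.04649353027344)
base left: x=0.1544*y+0.5279 0.000544586790829138
beam side 0 [0.11430691 0.55281594] 0.000567360265808281
beam side 1 [0.11445469 0.59292934] 0.0005657058874768417
((570.239990234375, -23.011367797851562), (279.5728759765625, 40.092098236083984), 83.44983673095703)
[-0.00679075 -0.04123739  0.11487048]
```

Emit:
servo_tool(
  series="-1 2 0.4 2 -0.015;-1 4 0.8 5 -0.03;-1 5.35 1 8 -0.032;-1 5.35 1 11 -0.032;-1 5.35 1 14 -0.032;-1 5.35 1 16 -0.032;-1 5.35 1 17 -0.032;-1 5.35 1 17.35 -0.032;-1 5.35 1 17.35 -0.032",
)

```text
time: 2.67
tool_pos: [0.5723, -0.0002, 0.092]
ee_rot: [-3.141, 0.0, 1.453]
wrist_force: [0.5, 0.0, 0.0]
width: 0.0941
```

Emit:
servo_tool(
  series="1 0 0 0 0;1 0 0 0 0;1 0 0 0 0;1 0 0 0 0;1 0 0 0 0;1 0 0 0 0;1 0 0 0 0;1 0 0 0 0;1 0 0 0 0;1 0 0 0 0;1 0 0 0 0;1 0 0 0 0",
)

```text
time: 3.67
tool_pos: [0.5727, 0.0008, 0.0919]
ee_rot: [3.142, 0.0, 1.455]
wrist_force: [-0.0, -0.9, -0.2]
width: 0.0396
```

Emit:
servo_tool(
  series="1 -0.5 0.03 -0.02 0.004;1 -1 0.07 -0.04 0.008;1 -1.5 0.11 -0.06 0.011;1 -2 0.15 -0.08 0.015;1 -2.5 0.19 -0.1 0.019;1 -3 0.22 -0.12 0.022;1 -3.5 0.26 -0.14 0.026;1 -4 0.3 -0.16 0.03;1 -4.5 0.34 -0.18 0.034;1 -5 0.37 -0.2 0.037;1 -5 0.37 -0.2 0.037;1 -5 0.37 -0.2 0.037;1 -5 0.37 -0.2 0.037",
)

```text
time: 4.75
tool_pos: [0.5705, -0.0509, 0.0941]
ee_rot: [3.141, 0.003, 1.417]
wrist_force: [-0.9, -0.9, 0.4]
width: 0.0399
```

```bash
python3 - <<'E'
from h import *
o=robot.get_obs(); print({k:np.round(v,4) for k,v in o.items() if k[:4] in("time","tool","wris","ee_r")})
E
```

```text
{'time': np.float64(4.75), 'tool_pos': array([ 0.5705, -0.0509,  0.0941]), 'ee_rot': array([3.1412e+00, 2.9000e-03, 1.4171e+00]), 'wrist_force': array([-0.8765, -0.9459,  0.3972]), 'wrist_torque': array([-0.0595, -0.0736, -0.0052])}
```

Emit:
servo_tool(
  series="-1 0 0 0 0;-1 0 0 0 0;-1 0 0 0 0;-1 0 0 0 0;-1 0 0 0 0;-1 0 0 0 0;-1 0 0 0 0;-1 0 0 0 0;-1 0 0 0 0;-1 0 0 0 0",
)

```text
time: 5.58
tool_pos: [0.5706, -0.0493, 0.094]
ee_rot: [3.142, 0.0, 1.418]
wrist_force: [0.1, -0.1, -0.2]
width: 0.0938
```

```bash
cat > look.py <<'E'
from geo import *
RC=np.array([.567,-.073]); ex=np.array([.1526,.9883]); ey=np.array([-.9883,.1526])
def stand(P): q=P[...,:2]-RC; return q@ex,q@ey
def report(view="top"):
    if view=="wrist": o,im,d,W,*_=wcloud()
    else: im,d,W=cloud(view); o=robot.get_obs()
    sx,sy=stand(W); z=W[...,2]; g=im.mean(-1)
    m=(np.abs(sy)<.03)&(np.abs(sx)<.24)&(z>.098)&(z<.128)
    m=cv2.morphologyEx(m.astype(np.uint8),cv2.MORPH_OPEN,np.ones((3,3)))
    n,l,s,c=cv2.connectedComponentsWithStats(m); m=l==1+np.argmax(s[1:,4])
    xx,yy,zz=sx[m],sy[m],z[m]
    fl=np.ones(len(zz),bool)
    for _ in range(4):
        f=np.polyfit(xx[fl],zz[fl],1); fl=np.abs(zz-np.polyval(f,xx))<.003
    r=cv2.minAreaRect((np.c_[xx,yy]*1000).astype(np.float32))
    print("t %.2f"%o["time"],"slope %.4f z0 %.4f"%tuple(f),"x %.4f..%.4f y %.4f..%.4f"%(xx.min(),xx.max(),yy.min(),yy.max()),"rect",np.round(r[0],1),np.round(r[1],1),round(r[2],2))
    return im
E
python3 - <<'E'
from look import *
report("top"); im=report("wrist"); save(im,"w2.png")
o=robot.get_obs(); print(o["wrist_force"],o["wrist_torque"],o["tool_pos"])
E
```

```text
t 5.63 slope -0.0231 z0 0.1175 x 0.0860..0.1360 y -0.0176..0.0223 rect [111.    2.4] [50.1 39.9] 0.01
t 5.63 slope -0.0137 z0 0.1138 x -0.0176..0.1379 y -0.0206..0.0197 rect [60.1 -0.4] [155.6  40.2] 0.1
[-0.96084207  0.3347661   0.21158189] [-0.02547302 -0.08336057 -0.00323938] [ 0.57058262 -0.04931985  0.09397481]
```

View pics/w2.png

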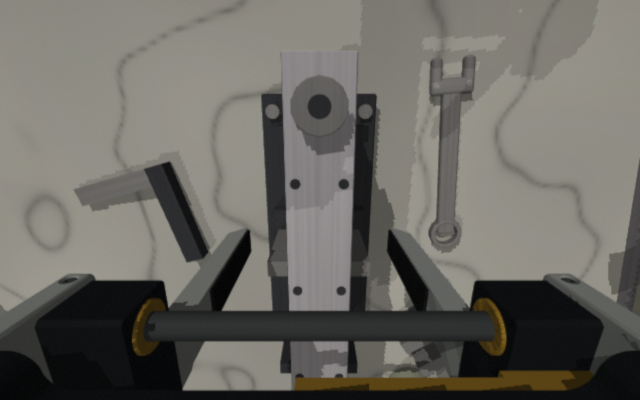

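Wrist view: the beam lies square, with its end at row 52, the hub at (320,107) and the fingers open. Next I'll read the slope again without the hub.

```bash
sed -i 's/    fl=np.ones(len(zz),bool)/    fl=xx<xx.max()-.05; xe=fl.copy()/; s/fl=np.abs(zz-np.polyval(f,xx))<.003/fl=xe\&(np.abs(zz-np.polyval(f,xx))<.003)/' look.py
python3 - <<'E'
from look import *
report("wrist"); report("wrist"); report("scene")
E
```

```text
t 5.68 slope -0.0221 z0 0.1138 x -0.0180..0.1382 y -0.0205..0.0197 rect [60.1 -0.4] [156.1  40.1] 0.06
t 5.73 slope -0.0280 z0 0.1139 x -0.0176..0.1384 y -0.0205..0.0197 rect [60.4 -0.4] [156.   40.1] 0.02
t 5.83 slope -0.0282 z0 0.1136 x -0.1420..0.0657 y -0.0243..0.0181 rect [-38.2  -3.2] [207.8  42. ] 0.21
```

```bash
python3 - <<'E'
from look import *
for i in range(6): report("wrist")
E
```

```text
t 5.83 slope -0.0315 z0 0.1139 x -0.0172..0.1385 y -0.0205..0.0197 rect [60.7 -0.4] [155.7  40.2] 0.05
t 5.88 slope -0.0291 z0 0.1139 x -0.0180..0.1384 y -0.0206..0.0198 rect [60.2 -0.4] [156.4  40.3] 0.03
t 5.93 slope -0.0239 z0 0.1138 x -0.0176..0.1382 y -0.0206..0.0197 rect [60.3 -0.4] [155.8  40.3] 0.01
t 5.98 slope -0.0162 z0 0.1138 x -0.0176..0.1380 y -0.0205..0.0198 rect [60.2 -0.4] [155.6  40.2] 0.09
t 6.03 slope -0.0064 z0 0.1138 x -0.0180..0.1377 y -0.0206..0.0197 rect [59.8 -0.4] [155.6  40.2] 0.05
t 6.08 slope -0.0003 z0 0.1138 x -0.0178..0.1375 y -0.0205..0.0198 rect [59.9 -0.4] [155.3  40.2] 0.06
```

Emit:
servo_tool(
  series="-1 0 0 -1 0;-1 0 0 -2 0;-1 0 0 -4 0;-1 0 0 -7 0;-1 0 0 -10 0;-1 0 0 -13 0;-1 0 0 -15 0;-1 0 0 -15 0;-1 0 0 -15 0;-1 0 0 -15 0;-1 0 0 -15 0;-1 0 0 -15 0;-1 0 0 -15 0;-1 0 0 -15 0",
)

```text
time: 7.3
tool_pos: [0.5702, -0.0492, 0.2428]
ee_rot: [-3.14, 0.0, 1.418]
wrist_force: [1.1, -0.1, 0.1]
width: 0.094
```

```bash
python3 - <<'E'
from look import *
for i in range(8): im=report("wrist")
np.savez("w3",im=im); o=robot.get_obs(); print(o["tool_pos"])
E
```

```text
t 7.30 slope -0.0216 z0 0.1139 x -0.1306..0.1373 y -0.0205..0.0197 rect [ 3.3 -0.4] [267.9  40.1] 0.05
t 7.35 slope -0.0221 z0 0.1139 x -0.1300..0.1374 y -0.0205..0.0198 rect [ 3.7 -0.4] [267.3  40.1] 0.04
t 7.40 slope -0.0196 z0 0.1139 x -0.1313..0.1374 y -0.0204..0.0197 rect [ 3.1 -0.4] [268.7  40.1] 0.04
t 7.45 slope -0.0152 z0 0.1138 x -0.1400..0.1373 y -0.0204..0.0197 rect [-1.3 -0.4] [277.3  40.1] 0.04
t 7.50 slope -0.0089 z0 0.1139 x -0.1368..0.1372 y -0.0204..0.0197 rect [ 0.2 -0.4] [274.   40.1] 0.01
t 7.55 slope -0.0031 z0 0.1138 x -0.1344..0.1372 y -0.0204..0.0197 rect [ 1.4 -0.4] [271.6  40.1] 0.04
t 7.60 slope -0.0026 z0 0.1138 x -0.1341..0.1372 y -0.0204..0.0197 rect [ 1.5 -0.4] [271.3  40. ] 0.02
t 7.65 slope -0.0079 z0 0.1138 x -0.1330..0.1373 y -0.0204..0.0197 rect [ 2.2 -0.4] [270.3  40. ] 0.02
[ 0.57059871 -0.04932463  0.24406989]
```

Emit:
servo_tool(
  series="-1 0 0 3 0;-1 0 0 6 0;-1 0 0 9 0;-1 0 0 12 0;-1 0 0 14 0;-1 0 0 15 0;-1 0 0 15 0;1 0 0 15 0;1 0 0 15 0;1 0 0 15 0;1 0 0 15 0;1 0 0 15 0;1 0 0 15 0;1 0 0 15 0;1 0 0 15 0;1 0 0 15 0;1 0 0 15 0;1 0 0 15 0;1 0 0 15 0",
)

```text
time: 9.28
tool_pos: [0.5707, -0.0494, 0.094]
ee_rot: [3.141, 0.0, 1.418]
wrist_force: [1.4, 0.3, 0.2]
width: 0.0398
```

```bash
python3 - <<'E'
from look import *
report("wrist");report("wrist"); o=robot.get_obs(); print(o["wrist_force"],o["wrist_torque"],o["tool_pos"],o["width"])
E
```

```text
t 9.28 slope -0.0041 z0 0.1138 x -0.0181..0.1376 y -0.0300..0.0300 rect [59.9  0.5] [155.7  59.9] 1.11
t 9.33 slope -0.0039 z0 0.1138 x -0.0183..0.1376 y -0.0300..0.0300 rect [59.6 -0.1] [ 59.9 155.9] 89.84
[1.82926309 0.90960895 0.42554671] [-0.07550484 -0.18741021  0.04451002] [ 0.57068406 -0.0493522   0.09401076] 0.039615152674493746
```

Emit:
servo_tool(
  series="1 -0.15 0 0 0;1 -0.3 0 0 0;1 -0.45 0 0 0;1 -0.5 0 0 0;1 -0.5 0 0 0;1 -0.5 0 0 0;-1 -0.5 0 0 0;-1 -0.5 0 0 0;-1 -0.5 0 0 0;-1 -0.5 0 0 0;-1 -0.5 0 0 0;-1 -0.5 0 0 0;-1 -0.5 0 0 0;-1 -0.5 0 0 0;-1 -0.5 0 -3 0;-1 -0.5 0 -6 0;-1 -0.5 0 -9 0;-1 -0.5 0 -12 0;-1 -0.5 0 -14 0;-1 -0.5 0 -15 0",
)

```text
time: 11.05
tool_pos: [0.571, -0.0545, 0.2482]
ee_rot: [3.135, 0.0, 1.418]
wrist_force: [-0.8, 0.2, 0.8]
width: 0.0942
```

Emit:
servo_tool(
  series="-1 0 0 0 0;-1 0 0 0 0;-1 0 0 0 0;-1 0 0 0 0",
)

```text
time: 11.38
tool_pos: [0.5689, -0.0541, 0.2414]
ee_rot: [-3.137, -0.0, 1.418]
wrist_force: [-0.0, 0.2, -0.2]
width: 0.0942
```

```bash
python3 - <<'E'
from look import *
for i in range(4): im=report("wrist")
save(im,"w4.png"); o=robot.get_obs(); print(o["tool_pos"])
E
```

```text
t 11.38 slope 0.0010 z0 0.1138 x -0.1416..0.1328 y -0.0203..0.0199 rect [-4.4 -0.2] [274.5  40.1] 0.1
t 11.43 slope 0.0008 z0 0.1138 x -0.1378..0.1329 y -0.0203..0.0200 rect [-2.5 -0.2] [270.6  40. ] 0.08
t 11.48 slope 0.0012 z0 0.1138 x -0.1427..0.1329 y -0.0202..0.0200 rect [-4.9 -0.2] [275.5  40.1] 0.08
t 11.53 slope 0.0012 z0 0.1139 x -0.1370..0.1329 y -0.0204..0.0200 rect [-2.1 -0.2] [269.9  40.1] 0.06
[ 0.5694384  -0.05417128  0.24277137]
```

View pics/w4.png

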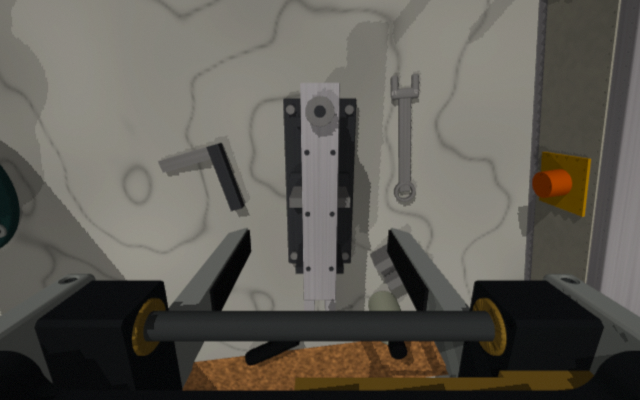

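Level and square: slope is about 0.001, the beam runs along the view column at about 320, and both posts are clear. Next is the press test at the fork end.

Emit:
servo_tool(
  series="1 -3 0 0 0;1 -6 0 0 0;1 -9 0 0 0;1 -11 0.1 0 0;1 -11.1 0.1 3 0;1 -11.1 0.1 6 0;1 -11.1 0.1 9 0;1 -11.1 0.1 11 0;1 -11.1 0.1 11.8 0;1 -11.1 0.1 12 0;1 -11.1 0.1 12 0;1 -11.1 0.1 12 0;1 -11.1 0.1 12 0",
)

```text
time: 12.67
tool_pos: [0.5551, -0.1645, 0.1263]
ee_rot: [3.138, 0.001, 1.418]
wrist_force: [0.3, -0.2, -0.1]
width: 0.0107
```

```bash
python3 - <<'E'
from look import *
o=robot.get_obs(); print(o["tool_pos"],stand(o["tool_pos"]),o["wrist_force"],o["width"])
report("scene")
E
```

```text
[ 0.55514846 -0.16453813  0.12628682] (np.float64(-0.092275676983597), np.float64(-0.0022558393958202814)) [ 0.31518404 -0.21148696 -0.06314992] 0.010663939993596964
t 12.72 slope -0.0001 z0 0.1132 x -0.1461..0.1351 y -0.0243..0.0183 rect [-5.5 -3.1] [281.2  42.3] 0.12
```

Emit:
servo_tool(
  series="1 0 0 0.4 0;1 0 0 0.8 0;1 0 0 1 0;1 0 0 1.1 0;1 0 0 1.2 0;1 0 0 1.3 0;1 0 0 1.35 0;1 0 0 1.4 0;1 0 0 1.4 0;1 0 0 1.4 0",
)

```text
time: 13.55
tool_pos: [0.5539, -0.1643, 0.1108]
ee_rot: [3.141, 0.0, 1.418]
wrist_force: [-2.8, -0.3, 5.1]
width: 0.0005
```

```bash
python3 - <<'E'
from look import *
report("wrist");report("scene")
o=robot.get_obs(); print(o["tool_pos"],o["wrist_force"],o["wrist_torque"])
E
```

```text
t 13.55 slope 0.0433 z0 0.1141 x -0.1209..0.0490 y -0.0205..0.0200 rect [-36.   -0.3] [169.9  40.2] 0.11
t 13.65 slope 0.0629 z0 0.1158 x -0.1469..-0.0501 y -0.0238..0.0177 rect [-98.5  -3.1] [41.5 96.8] 89.98
[ 0.55390786 -0.16426379  0.11071667] [-3.17992284 -0.17394936  4.72889466] [-0.08563842  0.27964041  0.0610754 ]
```

Emit:
servo_tool(
  series="1 0 0 -0.1 0;1 0 0 -0.4 0;1 0 0 -1 0;1 0 0 -2.5 0;1 0 0 -5 0;1 0 0 -8 0;1 0 0 -11 0;1 0 0 -13 0;1 0 0 -13 0;1 0 0 -13 0;1 0 0 -13 0;1 0 0 -13 0;1 0 0 -13 0;1 0 0 -13 0;1 0 0 -13 0",
)

```text
time: 14.9
tool_pos: [0.5535, -0.164, 0.2389]
ee_rot: [-3.14, -0.0, 1.418]
wrist_force: [0.6, 0.2, -0.6]
width: 0.0004
```

```bash
python3 - <<'E'
from look import *
for i in range(4):report("wrist")
o=robot.get_obs(); print(o["tool_pos"],stand(o["tool_pos"]),o["wrist_force"])
E
```

```text
t 14.90 slope 0.0059 z0 0.1139 x -0.1383..0.0934 y -0.0202..0.0200 rect [-22.5  -0.1] [231.6  40.1] 0.1
t 14.95 slope -0.0053 z0 0.1139 x -0.1375..0.0937 y -0.0202..0.0200 rect [-21.9  -0.1] [231.2  40.1] 0.07
t 15.00 slope 0.0039 z0 0.1139 x -0.1388..0.0936 y -0.0202..0.0201 rect [-22.5  -0.1] [232.4  40.1] 0.1
t 15.05 slope 0.0024 z0 0.1140 x -0.1381..0.0937 y -0.0203..0.0200 rect [-22.2  -0.1] [231.8  40.1] 0.08
[ 0.55384877 -0.16410008  0.2398683 ] (np.float64(-0.09204108440278001), np.float64(-0.0009045143882738336)) [-0.45712634 -0.50923755 -0.49427407]
```

Emit:
servo_tool(
  series="1 3 0 0 0;1 6 0 0 0;1 9 0 0 0;1 12 0 0 0;1 15 0 0 0;1 17 -0.1 0 0;1 17 -0.1 0 0;1 17 -0.1 0 0;1 17 -0.1 3 0;1 17 -0.1 6 0;1 17 -0.1 9 0;1 17 -0.1 11 0;1 17 -0.1 11.5 0;1 17 -0.1 11.5 0;1 17 -0.1 11.5 0;1 17 -0.1 11.5 0;1 17 -0.1 11.5 0",
)

```text
time: 16.52
tool_pos: [0.5802, 0.0036, 0.1274]
ee_rot: [3.137, -0.0, 1.417]
wrist_force: [-0.4, -0.8, 0.8]
width: 0.0003
```

```bash
python3 - <<'E'
from look import *
o=robot.get_obs(); print(o["tool_pos"],stand(o["tool_pos"]),o["wrist_force"],o["width"])
im=report("scene");im=report("scene")
im=report("top")
E
```

```text
[0.58016658 0.0036417  0.12743405] (np.float64(0.07775421402783211), np.float64(-0.001317003243244857)) [-0.42183689 -0.76135376  0.78564046] 0.0002657595894758742
t 16.57 slope 0.0017 z0 0.1134 x -0.1463..0.1353 y -0.0239..0.0188 rect [-5.5 -2.8] [ 42.3 281.6] 89.72
t 16.62 slope 0.0019 z0 0.1133 x -0.1461..0.1347 y -0.0245..0.0186 rect [-5.7 -2.9] [ 42.8 280.9] 89.86
t 16.67 slope -0.0010 z0 0.1148 x -0.1481..-0.0227 y -0.0180..0.0227 rect [-85.5   2.5] [125.4  40.5] 0.24
```

Emit:
servo_tool(
  series="1 0 0 0.4 0;1 0 0 0.8 0;1 0 0 1 0;1 0 0 1.1 0;1 0 0 1.2 0;1 0 0 1.3 0;1 0 0 1.4 0;1 0 0 1.48 0;1 0 0 1.48 0;1 0 0 1.48 0",
)

```text
time: 17.5
tool_pos: [0.5789, 0.0042, 0.1113]
ee_rot: [3.141, -0.0, 1.418]
wrist_force: [-2.4, 0.9, 5.4]
width: 0.0004
```

```bash
python3 - <<'E'
from look import *
report("wrist");report("scene");report("top")
o=robot.get_obs(); print(o["tool_pos"],o["wrist_force"])
E
```

```text
t 17.50 slope -0.0384 z0 0.1136 x 0.0551..0.1341 y -0.0204..0.0197 rect [94.6 -0.3] [40.1 78.9] 89.93
t 17.60 slope -0.0385 z0 0.1136 x -0.1459..0.1358 y -0.0248..0.0184 rect [-5.  -3.3] [ 42.4 281.7] 89.7
t 17.65 slope -0.0384 z0 0.1151 x -0.1469..-0.0200 y -0.0178..0.0228 rect [-83.5   2.5] [126.9  40.6] 0.07
[0.5789205  0.00420443 0.11133696] [-2.58472241 -0.14586939  6.03647051]
```

Emit:
servo_tool(
  series="1 0 0 -0.1 0;1 0 0 -0.4 0;1 0 0 -1 0;1 0 0 -2.5 0;1 0 0 -5 0;1 0 0 -8 0;1 0 0 -11 0;1 0 0 -13 0;1 -3 0 -14 0;1 -6 0 -14 0;1 -6 0 -14 0;1 -6 0 -14 0;1 -6 0 -14 0;1 -6 0 -14 0;1 -6 0 -14 0;1 -6 0 -14 0;1 -6 0 -14 0;1 -6 0 -14 0;1 -6 0 -14 0;1 -6 0 -14 0",
)

```text
time: 19.32
tool_pos: [0.5697, -0.0551, 0.2502]
ee_rot: [3.142, 0.0, 1.418]
wrist_force: [0.4, -0.5, -0.2]
width: 0.0003
```

Emit:
servo_tool(
  series="1 0 0 0 0;1 0 0 0 0;1 0 0 0 0;1 0 0 0 0;1 0 0 0 0;1 0 0 0 0;1 0 0 0 0;1 0 0 0 0",
)

```text
time: 19.98
tool_pos: [0.5697, -0.0553, 0.2502]
ee_rot: [3.142, 0.0, 1.418]
wrist_force: [0.7, -0.3, -0.4]
width: 0.0006
```

```bash
python3 - <<'E'
from look import *
for i in range(4):im=report("wrist")
save(im,"w5.png");im=report("scene");save(cv2.resize(im[120:350,150:450],None,fx=2.5,fy=2.5),"s5.png")
E
```

```text
t 19.98 slope 0.0008 z0 0.1139 x -0.0326..0.1327 y -0.0201..0.0200 rect [50.1 -0.1] [165.3  40.1] 0.0
t 20.03 slope 0.0007 z0 0.1138 x -0.0328..0.1327 y -0.0201..0.0199 rect [49.9 -0.1] [165.5  40. ] 0.0
t 20.08 slope 0.0012 z0 0.1138 x -0.0325..0.1327 y -0.0201..0.0199 rect [50.1 -0.1] [165.2  40. ] 0.04
t 20.13 slope 0.0017 z0 0.1138 x -0.0325..0.1327 y -0.0201..0.0200 rect [50.1 -0.1] [165.2  40. ] 0.04
t 20.23 slope 0.0003 z0 0.1133 x -0.1467..0.1362 y -0.0238..0.0183 rect [-5.2 -2.7] [282.8  41.9] 0.03
```

View pics/s5.png

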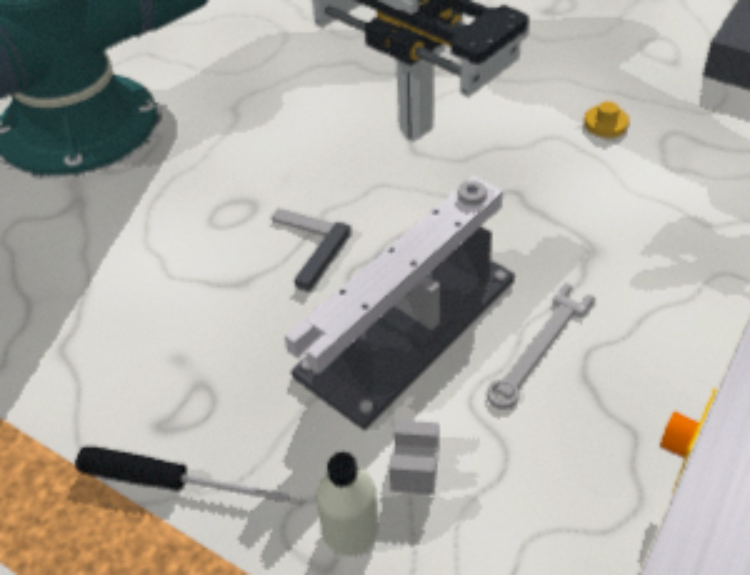

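The beam lies level and square across the ridge, with its hub at (472,190) and fork at (305,350). The gripper is well clear and nothing else on the bench has moved, so I'm handing it in.

```bash
python3 -c "
from bench import robot
print(robot.close_job())"
```

```text
the job is handed in; nothing more can be done
None
```

The beam is balanced level and square on the ridge alone, and both press tests came back level by themselves. I handed the job in at about 20 s.

- **Sliding:** I gripped the beam by its sides and slid it about 50 mm along its slope, squaring it as it went. When released it rocked only on the ridge's hub-side edge, so I slid it 5 mm further and it settled level.
- **Press tests:** I pressed the fork end, then the hub end, with about 5–6 N until each touched its post. The measured slopes were +0.043 and −0.038 rad. The expected value is 0.043 rad, and the hub-end shortfall fits a small camera bias. I judged contact from the force and slope, not from a direct view of the post.
- **Last checks:** Slope was about 0.001 rad and yaw under 0.1°. The underside stood at ridge height, the gripper was about 13 cm above the beam, and the other things on the bench looked undisturbed. The scene and top cameras place the beam about 3 mm to either side compared with the wrist camera, which is within about a millimetre of the stated calibration error. No check failed.

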